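# Load the top tier on the tabletop steamer and switch it on

### The job

Set the tray with the corner holes on the steamer as its upper tier, so that all four posts come up through its holes and it lies level on the shoulders of the posts; lower it gently, do not drop it. Once it lies there on its own, turn the steamer's knob clockwise until it clicks over its detent to the stop. Leave the plain tray and the other things on the table where they are.

Things in the scene. Friction and masses are not known exactly. Their poses are not given: they have to be found in the camera images.
- tray: The tray to stack: steel, 220 mm (x) x 160 mm (y), floor 5 mm thick, rim 18 mm high, loaded with six dark green leaf-wrapped parcels (up to 31 mm high) that stay in it. A round hole of 13 mm through the floor at each corner: x = +-95, y = +-65 mm. Origin: centre of the underside; z up. Starts flat on the table; may go on either way round. 0.35 to 0.7 kg.
- handle (a point): Middle of that tray's handle, 60 mm above its underside, over its centre: a level bar 14 mm thick (x), 12 mm high and 96 mm long (along y), on two legs at y = +-45 mm. Free space under the bar between the legs. Axes as the tray's.
- plain_tray: Another tray of the same size, handle and load, but without corner holes. Not to be used. Origin: centre of the underside.
- steamer: The fixed steamer base: a white box 260 (x) x 210 (y) x 50 mm high, with a grey pod 140 (x) x 100 (y) x 75 mm high on its +y side (pod centre at y = +155 mm) that carries the knob. Origin: centre of the white box's underside, z up. It carries a post frame, see base_top and seat.
- base_top (a point): Centre of the white box's top, 50 mm above its origin. A firm steel post frame stands on it, square with the base but put down with play: the frame's centre lies anywhere up to 8 mm off this point in the base's x and up to 8 mm in y. No pose tells where: it must be felt or seen. It does not move when touched.
- seat (a point): Nominal point 85 mm above the steamer's origin: height of the shoulders that carry the tray's underside. Four posts at x = +-95, y = +-65 mm from the frame's true centre: sleeves 20 mm thick up to the shoulders, then round pins 10 mm thick to 115 mm, the last 4 mm tapered to 6.4 mm. Between the posts a low tier with parcels, all below 85 mm.
- knob (a joint): Angle of the steamer's knob, rad: 0 is off (as at the start), 1.2 is the stop (on), growing clockwise seen from above. A spring detent pushes it back to 0 below 0.6 and on to 1.2 above it; the push is hardest, about 0.1 N m, at the two ends and fades towards 0.6.
- knob_grip (a point): Point on the knob's vertical axis at the height to grip, 112 mm above the table, 31 mm above the knob's foot and 7 mm below its top. The black knob has an upright grip bar 42 mm long and 14 mm thick; at angle 0 the bar lies along the steamer's x. The axes turn with the knob (x along the bar).
- bowl: Bystander: steel bowl, 150 mm across, 70 mm high. Origin under its centre.
- scale: Bystander: white kitchen scale, 150 x 170 x 30 mm. Origin under its centre.
- parcel: Bystander: one leaf-wrapped parcel on the table, 88 mm long, 35 mm thick. Origin under its centre.
- jar: Bystander: closed glass jar, 64 mm across, 80 mm high. Origin under its centre.

How it is judged:
By the outcome, as a careful person would: the job done as asked, in the order asked, and still so for the second after the job is handed in, with the robot touching nothing.
It also fails if it takes over 72 s, if anything falls off the work surface, if the arm or the gripper's body presses on something with over 40 N, if the wrist force passes 120 N, or if a joint passes its speed limit or range.

### The arm

A 6-joint arm with a two-finger parallel gripper is mounted at the origin on the work surface. World frame = base frame: x ahead of the robot, y to its left, z up, the work surface at z = 0. Lengths are in m, angles in degrees, forces in N, time in s.
With the tool pointing down it reaches from about 0.35 to 0.925 m from the base axis. Payload 6.4 kg.
Tool frame: the origin (TCP) lies on the front face of the gripper's body, between the roots of the fingers; the fingertips stand 73 mm ahead of it and the grasp point (between the pads) lies 54 mm ahead of it; z points along the fingers, x is the direction in which the jaws open and shut, and the axes are right-handed (so a half turn about z gives the same grasp; the last joint's range is limited). The gripper opens to 85 mm and grips with 20 to 120 N. Pads are 22 mm wide; open, the fingers measure 114 mm over their backs; the gripper's body (76 mm by 85 mm) begins 54 mm behind the grasp point. The pads swing forward as they close: fully open they stand 13 mm farther back than shut.
Start: joints at [-84.231, 14.043, 89.255, -0, 76.702, -9.975], TCP at [0.176, -0.626, 0.304] pointing down, gripper open.
Joint ranges: [-179.41, 179.41], [-58.25, 129.5], [7.25, 145.43], [-54.29, 234.29], [11.92, 165.04], [-157.13, 157.13]. Speed limits (degrees/s): [147.25, 147.25, 180, 180, 180, 180].

### API

Orientations are given as a 3x3 rotation matrix whose columns are the frame's x, y, z axes.
In Python, from station import ctrl, optics, spotter gives the robot as it stands.
- The arm moves only by the tool play_rows, never from a script. Its argument "series" is a list of rows, each a list of 3 entries, a list of its own where there are three numbers: the finger opening in m, from 0 to 0.0854, then the shift along the world's x, y, z in m, then the turn about the world's z in rad. In form: [[claw, [x, y, z], yaw], ...]. A call has 1 to 10 rows; each row is the pose to reach, as a shift and turn from the pose commanded when the call began; what a row does not reach only later rows make up. A row lasts 1/10 s, in which the tool goes at most 50 mm and 8.59 degrees, less where a joint would pass 70% of its speed; a pose out of reach is approached as far as the arm can. A call with a gripper value outside its range is refused whole. The fingers move at their own pace and stop on an object; the grip force is fixed at half the most. Time passes only in rows, so rows that repeat a pose let the fingers close. It gives the time, the measured TCP pose, the force and the opening at its end, in the units of the state.
- ctrl.get_state(): the state, without advancing time (a new reading comes with each control period).
- optics.snapshot(name): name is "scene" or "side" or "wrist"; returns the picture (420x560x3 uint8, blue, green, red); there is no depth.
- optics.camera_params(name): a dict with "intrinsics" (3x3 intrinsics, pixels), "dist_coeffs" ([k1, k2, p1, p2, k3] as OpenCV has them; the pictures are not rectified), "R" (3x3) and "t" (3): a world point X has camera coordinates R X + t. Camera axes: x right, y down, z forward; pixel columns grow to the right and rows downward; lengths in m; the calibration is good to about 2 mm. A picture is of the moment at which its call begins: read the wrist's pose just before it. camera_params takes no time and is no camera call; for the wrist camera it gives the pose at the moment of the call.
- ctrl.job_done(): hands the job in, once; it reports no verdict.
Trained networks look in the newest picture that a camera, given by its name, has taken for a name from the list of things; names that differ only in an ending like _2 or _b are one class to them, and where a whole thing is asked for, a point or a joint stands for the part that bears it (a point fixed in the world has none). Each returns a list of dicts, best first, with "score" (0 to 1); they miss things now and then, are a little off and sometimes report something else, mostly with a low value. They report only what shows in the picture. A call takes as long as a camera call.
- spotter.find_in(name, camera): "extent" ([left, top, right, bottom] in pixels, round what is visible of it).
- spotter.regions_of(name, camera): "pixels" (420x560 bool, what is visible of it) and "extent" ([left, top, right, bottom] in pixels, round what is visible of it).
The state is a dict: "clock": time; "joints": joint angles; "qvel": joint speeds; "effort": joint torques, N m; "eef_pos": TCP position; "eef_rot": TCP orientation; "contact_force": force on the tool from outside, world axes, zero at the start; "ft_torque": the same for the moment, N m; "grip_width": finger opening in m.
Only numpy, scipy, OpenCV 4.12 (cv2) and the standard library are available. Lean on these libraries where they do the work, as an engineer would, in place of code of your own. Each camera call takes 0.05 s, during which the arm holds its last target.

## Working session

There is one attempt and no reset: what is moved stays moved. The work goes in short steps, Python scripts to look and compute and a tool call to move; the robot and the scene stay as the last step left them, time stands still between calls to the robot, and variables do not carry over. Pictures are saved under pics/ and viewed, and the job is handed in when it is done.

Besides the shell and the picture viewer there is one more tool, called after "Request:" by a JSON object that holds its "fn" and its "kwargs", one argument or row to a line. play_rows: Moves the arm, as the interface text tells. Its arguments: {"type":"object","properties":{"series":{"type":"array","items":{"type":"array"}}},"required":["series"]}

```bash
ls; mkdir -p pics
python3 - <<'E'
from station import ctrl, optics, spotter
import cv2
print(ctrl.get_state())
for n in ("scene","side","wrist"):
    im=optics.snapshot(n); cv2.imwrite(f"pics/a_{n}.png",im)
    p=optics.camera_params(n); print(n,p)
    for t in ("tray","plain_tray","steamer","knob","handle"):
        print(t,[(round(d["score"],2),d["extent"]) for d in spotter.find_in(t,n)][:4])
E
```

```text
pics
{'clock': 0.0, 'joints': array([-8.42320923e+01,  1.40866126e+01,  8.93277464e+01, -3.18519057e-06,
        7.67025366e+01, -9.97481693e+00]), 'qvel': array([-0.00884757,  0.05507949, -0.01245809, -0.01949368, -0.04304889,
        0.04052188]), 'effort': array([-3.24775894e-03, -4.29516506e+01, -3.26130474e+01, -3.25938681e-04,
        5.33361017e-03, -6.50046971e-06]), 'eef_pos': array([ 0.17632196, -0.62517293,  0.30272575]), 'eef_rot': array([[ 2.71318043e-01, -9.62489729e-01, -2.05093147e-04],
       [-9.62487653e-01, -2.71317890e-01,  2.02987715e-03],
       [-2.00938134e-03, -3.53342673e-04, -9.99997919e-01]]), 'contact_force': array([ 0.28627765, -0.09838111, -0.64318412]), 'ft_torque': array([-0.03222017,  0.01465617,  0.01386967]), 'grip_width': 0.08534027451102763}
scene {'intrinsics': array([[503.3455622 ,   0.        , 286.53965982],
       [  0.        , 503.3455622 , 201.28606574],
       [  0.        ,   0.        ,   1.        ]]), 'dist_coeffs': array([-0.17056776,  0.        ,  0.        ,  0.        ,  0.        ]), 'R': array([[-0.2416556 ,  0.97024666,  0.01
[... 1052 characters left out ...]
.6])]
steamer [(0.74, [265.3, 181.5, 369.2, 229.2])]
knob [(0.67, [286.8, 181.0, 304.7, 196.9])]
handle [(0.64, [290.0, 295.7, 328.7, 314.1]), (0.58, [157.6, 276.3, 287.1, 362.2])]
wrist {'intrinsics': array([[364.94778059,   0.        , 281.03182092],
       [  0.        , 364.94778059, 213.4853263 ],
       [  0.        ,   0.        ,   1.        ]]), 'dist_coeffs': array([-0.03175802,  0.        ,  0.        ,  0.        ,  0.        ]), 'R': array([[ 0.26993693, -0.96287732, -0.00114832],
       [-0.91635511, -0.25726056,  0.30677404],
       [-0.29568118, -0.08175737, -0.95178168]]), 't': array([-0.64934035, -0.03880822,  0.3812374 ])}
tray []
plain_tray []
steamer []
knob []
handle []
```

View pics/a_scene.png

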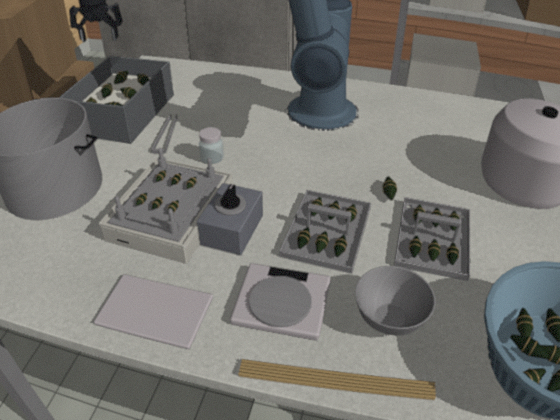

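View pics/a_side.png

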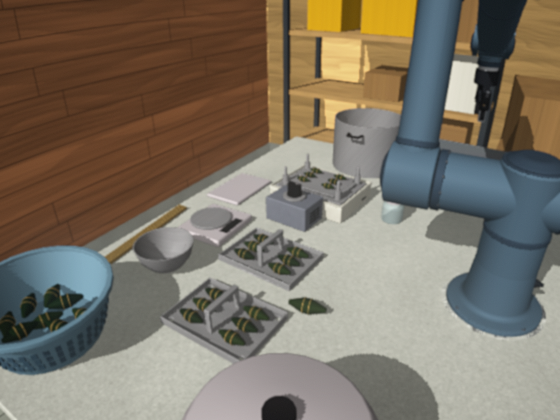

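View pics/a_wrist.png

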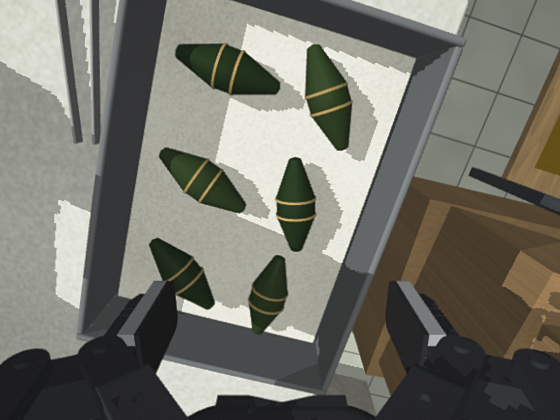

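The scene picture shows the steamer at (170,205) with its knob at (231,197), and the two trays at (325,230) and (432,236). In the side picture the trays are at (270,255) and (225,320). I'll localise them and zoom in on both to tell which has the corner holes.

```bash
cat > h.py <<'E'
import numpy as np, cv2
from station import ctrl, optics, spotter
def ray(P,uv):
    K,D=np.array(P["intrinsics"]),np.array(P["dist_coeffs"])
    n=cv2.undistortPoints(np.array(uv,float).reshape(-1,1,2),K,D).reshape(-1,2)
    d=np.c_[n,np.ones(len(n))]@np.array(P["R"]); c=-np.array(P["R"]).T@np.array(P["t"])
    return c,d
def onz(P,uv,z):
    c,d=ray(P,uv); return c+d*((z-c[2])/d[:,2])[:,None]
def proj(P,X):
    r,_=cv2.Rodrigues(np.array(P["R"]))
    return cv2.projectPoints(np.array(X,float).reshape(-1,3),r,np.array(P["t"]),np.array(P["intrinsics"]),np.array(P["dist_coeffs"]))[0].reshape(-1,2)
def zoom(im,box,out,s):
    l,t,r,b=box; cv2.imwrite(out,cv2.resize(im[t:b,l:r],None,fx=s,fy=s,interpolation=cv2.INTER_CUBIC))
E
python3 - <<'E'
from h import *
im=cv2.imread("pics/a_scene.png"); zoom(im,(275,180,475,290),"pics/b1.png",4); zoom(im,(95,140,275,270),"pics/b3.png",4)
im=cv2.imread("pics/a_side.png"); zoom(im,(155,220,335,370),"pics/b2.png",4)
E
```

```text
(no output)
```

View pics/b1.png

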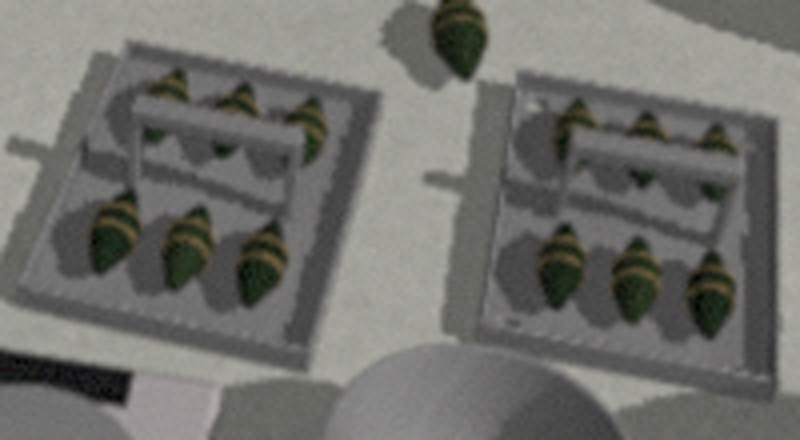

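View pics/b2.png

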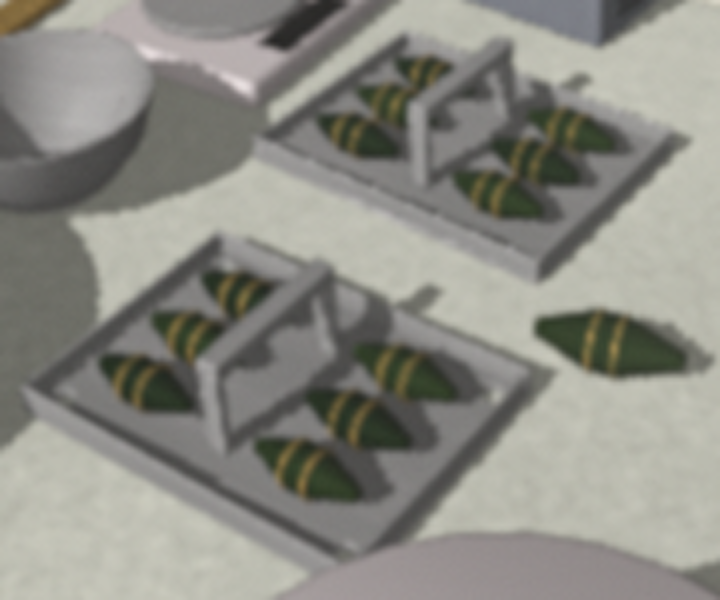

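View pics/b3.png

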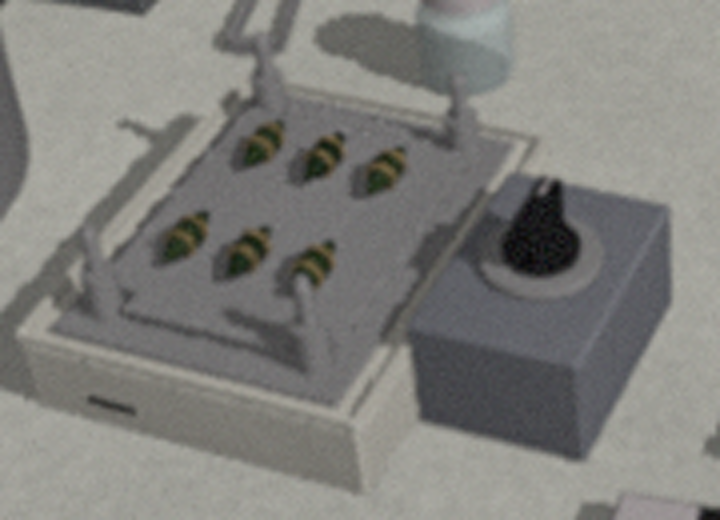

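The scene zoom shows bright or dark spots at the corners of the right-hand tray (zoom pixels 535,105, 745,145 and 512,322), so that one has the holes; the side view agrees, and the left tray shows none. Rough poses next.

Run:
```python
from h import *
P=optics.camera_params("scene")
def pr(n,uv,o,z):
    X=onz(P,np.array(uv)/4+np.array(o),z); print(n,X.round(3).tolist(),"mean",X.mean(0).round(3))
    return X
pr("tray rim",[(518,72),(778,118),(775,375),(478,328)],(275,180),.018)
pr("handle ends top",[(572,132),(740,165)],(275,180),.066)
pr("plain rim",[(130,42),(382,92),(305,345),(10,290)],(275,180),.018)
pr("box top corners",[(22,330),(345,415),(537,140)],(95,140),.05)
pr("pod top",[(408,335),(580,365),(670,208)],(95,140),.075)
pr("pin tops",[(262,38),(458,75),(90,230),(303,280)],(95,140),.115)
pr("knobtop",[(545,180)],(95,140),.119)
```

```text
tray rim [[0.388, 0.278, 0.018], [0.389, 0.436, 0.018], [0.602, 0.429, 0.018], [0.606, 0.272, 0.018]] mean [0.496 0.354 0.018]
handle ends top [[0.493, 0.307, 0.066], [0.496, 0.4, 0.066]] mean [0.494 0.353 0.066]
plain rim [[0.421, 0.045, 0.018], [0.428, 0.2, 0.018], [0.641, 0.185, 0.018], [0.641, 0.027, 0.018]] mean [0.533 0.114 0.018]
box top corners [[0.686, -0.363, 0.05], [0.699, -0.164, 0.05], [0.451, -0.144, 0.05]] mean [ 0.612 -0.223  0.05 ]
pod top [[0.658, -0.142, 0.075], [0.656, -0.048, 0.075], [0.522, -0.039, 0.075]] mean [ 0.612 -0.077  0.075]
pin tops [[0.478, -0.303, 0.115], [0.484, -0.176, 0.115], [0.665, -0.316, 0.115], [0.673, -0.189, 0.115]] mean [ 0.575 -0.246  0.115]
knobtop [[0.568, -0.095, 0.119]] mean [ 0.568 -0.095  0.119]
```

Tray centre is about (0.496, 0.354) with yaw near -1°; the steamer is near (0.575, -0.245) with yaw near -4°. I'll move over the steamer first so the wrist camera can see it, since that is on the way and avoids the base.

Request:
{"fn": "play_rows", "kwargs": {
  "series": [
    [0.085, [0.04, 0.04, 0.01], 0.13],
    [0.085, [0.08, 0.08, 0.02], 0.26],
    [0.085, [0.12, 0.12, 0.03], 0.39],
    [0.085, [0.16, 0.155, 0.03], 0.52],
    [0.085, [0.2, 0.19, 0.03], 0.65],
    [0.085, [0.24, 0.23, 0.03], 0.78],
    [0.085, [0.28, 0.27, 0.03], 0.91],
    [0.085, [0.32, 0.305, 0.03], 1.04],
    [0.085, [0.36, 0.34, 0.03], 1.17],
    [0.085, [0.4, 0.38, 0.03], 1.23]
  ]
}}

```text
clock: 1.9
eef_pos: [0.5384, -0.2814, 0.3342]
eef_rot: [[0.998, -0.062, 0.0], [-0.062, -0.998, -0.0], [0.001, 0.0, -1.0]]
contact_force: [0.3, -1.0, 0.4]
grip_width: 0.0851
```

Request:
{"fn": "play_rows", "kwargs": {
  "series": [
    [0.085, [0, 0, 0], 0],
    [0.085, [0, 0, 0], 0],
    [0.085, [0, 0, 0], 0],
    [0.085, [0, 0, 0], 0],
    [0.085, [0, 0, 0], 0]
  ]
}}

```text
clock: 2.4
eef_pos: [0.5363, -0.284, 0.3339]
eef_rot: [[0.998, -0.068, -0.0], [-0.068, -0.998, -0.0], [-0.0, 0.0, -1.0]]
contact_force: [-1.2, -0.3, 0.6]
grip_width: 0.0853
```

Run:
```python
from h import *
s=ctrl.get_state(); print(s["clock"],s["eef_pos"].round(4),s["eef_rot"].round(3).tolist(),s["joints"].round(1),np.abs(s["qvel"]).max())
P=optics.camera_params("wrist"); im=optics.snapshot("wrist"); cv2.imwrite("pics/c1.png",im)
import pickle; pickle.dump(P,open("c1.pkl","wb"))
```

```text
2.4 [ 0.5363 -0.284   0.3339] [[0.998, -0.068, -0.0], [-0.068, -0.998, -0.0], [-0.0, 0.0, -1.0]] [-38.6   7.   94.1  -0.   78.9 -34.7] 0.1940917403759986
```

View pics/c1.png

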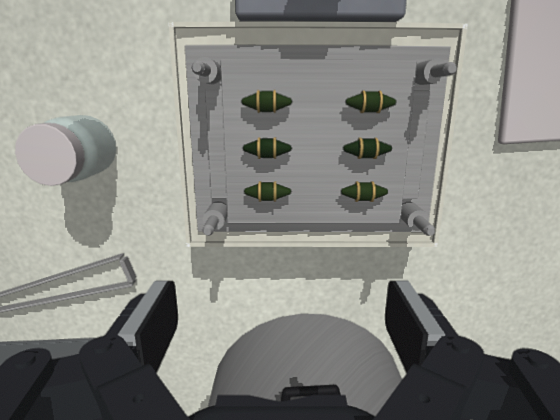

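The wrist picture shows the steamer's box (175–465, 25–245) with pin tips near (198,70), (448,70), (208,232) and (430,232), and the pod's edge at the top. Zooming for the pin tips, shoulders and box corners.

Run:
```python
import cv2,numpy as np
im=cv2.imread("pics/c1.png")
def z(b): 
    l,t=b; return cv2.resize(im[t:t+50,l:l+66],None,fx=6,fy=6,interpolation=cv2.INTER_CUBIC)
cv2.imwrite("pics/c2.png",np.vstack([np.hstack([z((172,45)),z((405,45))]),np.hstack([z((185,198)),z((385,198))])]))
```

```text
(no output)
```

View pics/c2.png

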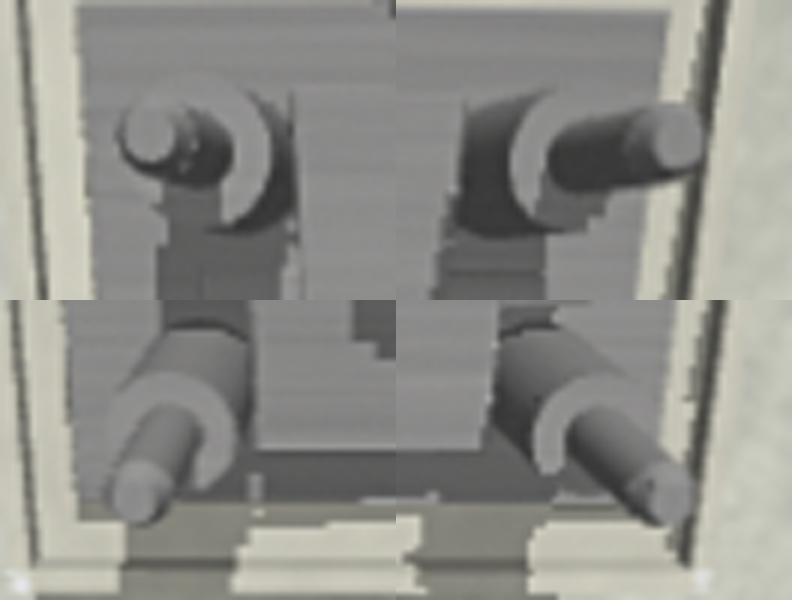

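```bash
cat >> h.py <<'E'
from scipy.optimize import least_squares
def fit4(P,uv,z,names=None):
    """uv ordered as signs; fits centre x,y,yaw of rectangle +-95,+-65 at height z; returns also per-corner residual px and free scale/height"""
    loc=np.array([[-.095,.065],[.095,.065],[-.095,-.065],[.095,-.065]])
    uv=np.array(uv,float)
    def X(p):
        c,s=np.cos(p[2]),np.sin(p[2]); return np.c_[loc@np.array([[c,s],[-s,c]])+p[:2],np.full(4,p[3] if len(p)>3 else z)]
    x0=onz(P,uv,z).mean(0)
    r=least_squares(lambda p:(proj(P,X(p))-uv).ravel(),[x0[0],x0[1],0])
    r2=least_squares(lambda p:(proj(P,X(p))-uv).ravel(),[x0[0],x0[1],0,z])
    print("fit",r.x.round(4),"deg",np.degrees(r.x[2]).round(2),"res",r.fun.round(1)); print(" freez",r2.x.round(4),r2.fun.round(1))
    return r.x
E
python3 - <<'E'
from h import *
import pickle
P=pickle.load(open("c1.pkl","rb"))
f=lambda l,t,x,y:(l+(x+.5)/6-.5,t+(y+.5)/6-.5)
uv=[f(172,45,152,137),f(405,45,282,138),f(185,198,140,192),f(385,198,279,195)]
print(onz(P,uv,.115).round(4))
fit4(P,uv,.115)
# box top corners z=.05: edges from picture
c=onz(P,[f(185,198,20,282),f(385,198,305,282)],.05); print(c.round(4)); d=c[1]-c[0]; print(np.linalg.norm(d),np.degrees(np.arctan2(d[1],d[0])))
for h in (.05,):
  c=onz(P,[(176,28),(463,28),(191,244),(436,244)],h); print(c.round(4),c.mean(0))
E
```

```text
[[ 0.4812 -0.1801  0.115 ]
 [ 0.6703 -0.1929  0.115 ]
 [ 0.4729 -0.3079  0.115 ]
 [ 0.6616 -0.3216  0.115 ]]
fit [ 0.5715 -0.2508 -0.0683] deg -3.91 res [-0.3 -0.9  0.6 -0.6 -0.6  1.5  0.2  0.6]
 freez [ 0.5716 -0.251  -0.0682  0.1133] [ 0.5 -0.5 -0.2 -0.3  0.   0.9 -0.4  0. ]
[[ 0.4341 -0.3462  0.05  ]
 [ 0.694  -0.3644  0.05  ]]
0.2604861000830738 -4.0049853536883235
[[ 0.4534 -0.1405  0.05  ]
 [ 0.7074 -0.1573  0.05  ]
 [ 0.4375 -0.3458  0.05  ]
 [ 0.6946 -0.3638  0.05  ]] [ 0.57319073 -0.2518363   0.05      ]
```

Frame centre is at (0.5715, -0.2508) with yaw -3.95°, the pins fit to about 1 px, and the box edge gives a matching -4.0°. Now the same kind of view over the tray.

Request:
{"fn": "play_rows", "kwargs": {
  "series": [
    [0.085, [-0.006, 0.045, 0], 0.05],
    [0.085, [-0.012, 0.09, 0], 0.05],
    [0.085, [-0.018, 0.135, 0], 0.05],
    [0.085, [-0.024, 0.18, 0], 0.05],
    [0.085, [-0.03, 0.225, 0], 0.05],
    [0.085, [-0.036, 0.27, 0], 0.05],
    [0.085, [-0.042, 0.315, 0], 0.05],
    [0.085, [-0.048, 0.36, 0], 0.05],
    [0.085, [-0.054, 0.405, 0], 0.05],
    [0.085, [-0.06, 0.45, 0], 0.05]
  ]
}}

```text
clock: 3.45
eef_pos: [0.4766, 0.1682, 0.3342]
eef_rot: [[1.0, -0.017, 0.001], [-0.017, -1.0, 0.0], [0.001, -0.0, -1.0]]
contact_force: [1.2, -1.3, 1.4]
grip_width: 0.0853
```

Request:
{"fn": "play_rows", "kwargs": {
  "series": [
    [0.085, [-0.005, 0.045, -0.01], 0],
    [0.085, [-0.01, 0.09, -0.03], 0],
    [0.085, [-0.015, 0.13, -0.06], 0],
    [0.085, [-0.015, 0.155, -0.09], 0],
    [0.085, [-0.015, 0.155, -0.1], 0],
    [0.085, [-0.015, 0.155, -0.1], 0],
    [0.085, [-0.015, 0.155, -0.1], 0],
    [0.085, [-0.015, 0.155, -0.1], 0],
    [0.085, [-0.015, 0.155, -0.1], 0]
  ]
}}

```text
clock: 4.35
eef_pos: [0.4631, 0.3215, 0.2356]
eef_rot: [[1.0, -0.017, 0.003], [-0.017, -1.0, 0.001], [0.003, -0.001, -1.0]]
contact_force: [-0.6, -0.2, -0.3]
grip_width: 0.085
```

Run:
```python
from h import *
s=ctrl.get_state(); print(s["clock"],s["eef_pos"].round(4),s["eef_rot"].round(3).tolist(),s["joints"].round(1),np.abs(s["qvel"]).max())
P=optics.camera_params("wrist"); im=optics.snapshot("wrist"); cv2.imwrite("pics/d1.png",im)
import pickle; pickle.dump(P,open("d1.pkl","wb"))
```

```text
4.35 [0.4631 0.3215 0.2356] [[1.0, -0.017, 0.003], [-0.017, -1.0, 0.001], [0.003, -0.001, -1.0]] [ 23.3   6.7 105.2  -0.   68.   24.2] 0.26399175865088476
```

View pics/d1.png

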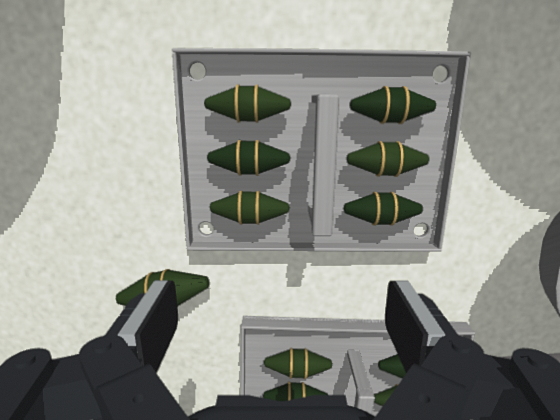

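The holes are clear at (197,71), (441,74), (206,228) and (421,229), so this is the right tray. Refining them.

Run:
```python
import cv2,numpy as np
im=cv2.imread("pics/d1.png")
def z(b): 
    l,t=b; return cv2.resize(im[t:t+40,l:l+50],None,fx=8,fy=8,interpolation=cv2.INTER_CUBIC)
cv2.imwrite("pics/d2.png",np.vstack([np.hstack([z((172,51)),z((416,54))]),np.hstack([z((181,208)),z((396,209))])])[:600])
cv2.imwrite("pics/d2.png",cv2.resize(np.vstack([np.hstack([z((172,51)),z((416,54))]),np.hstack([z((181,208)),z((396,209))])]),(700,560)))
```

```text
(no output)
```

View pics/d2.png

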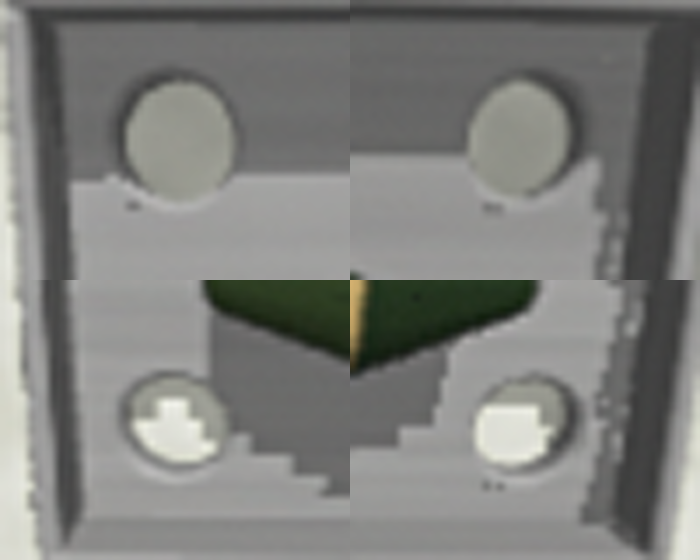

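Run:
```python
from h import *
import pickle
P=pickle.load(open("d1.pkl","rb"))
f=lambda l,t,x,y:(l+(x+.5)/7-.5,t+(y+.5)/7-.5)
uv=[f(172,51,178,137),f(416,54,175,135),f(181,208,174,140),f(396,209,177,142)]
print(np.array(uv).round(1).tolist())
fit4(P,uv,.005)
print("handle bar top",onz(P,[(314,95),(338,96),(331,235),(314,235)],.066).round(4))
```

```text
[[197.0, 70.1], [440.6, 72.9], [205.4, 227.6], [420.9, 228.9]]
fit [ 0.4936  0.3544 -0.0269] deg -1.54 res [-0.6 -0.4  0.5 -0.3 -0.1  0.5  0.2  0.6]
 freez [ 0.4937  0.3543 -0.0269  0.0037] [-0.1 -0.1 -0.  -0.1  0.3  0.1 -0.2  0.2]
handle bar top [[0.4859 0.4011 0.066 ]
 [0.501  0.4003 0.066 ]
 [0.4986 0.307  0.066 ]
 [0.4866 0.3072 0.066 ]]
```

Tray centre (0.4936, 0.3544) with yaw -1.54°, the handle agrees. Move above and descend to the bar.

Request:
{"fn": "play_rows", "kwargs": {
  "series": [
    [0.05, [0.03, 0.033, 0], -0.01],
    [0.05, [0.0305, 0.033, -0.03], -0.01],
    [0.05, [0.0305, 0.033, -0.06], -0.01],
    [0.05, [0.0305, 0.033, -0.085], -0.01],
    [0.05, [0.0305, 0.033, -0.1], -0.01],
    [0.05, [0.0305, 0.033, -0.11], -0.01],
    [0.05, [0.0305, 0.033, -0.1215], -0.01],
    [0.05, [0.0305, 0.033, -0.1215], -0.01],
    [0.05, [0.0305, 0.033, -0.1215], -0.01],
    [0.05, [0.0305, 0.033, -0.1215], -0.01]
  ]
}}

```text
clock: 5.4
eef_pos: [0.4933, 0.3553, 0.1135]
eef_rot: [[1.0, -0.026, 0.002], [-0.026, -1.0, 0.001], [0.002, -0.001, -1.0]]
contact_force: [-0.3, -0.8, 0.7]
grip_width: 0.0502
```

Run:
```python
from h import *
s=ctrl.get_state(); print(s["clock"],s["eef_pos"].round(4),s["eef_rot"].round(3).tolist(),s["contact_force"])
cv2.imwrite("pics/e1.png",optics.snapshot("wrist"))
```

```text
5.4 [0.4933 0.3553 0.1135] [[1.0, -0.026, 0.002], [-0.026, -1.0, 0.001], [0.002, -0.001, -1.0]] [-0.32200681 -0.83039195  0.71119935]
```

View pics/e1.png

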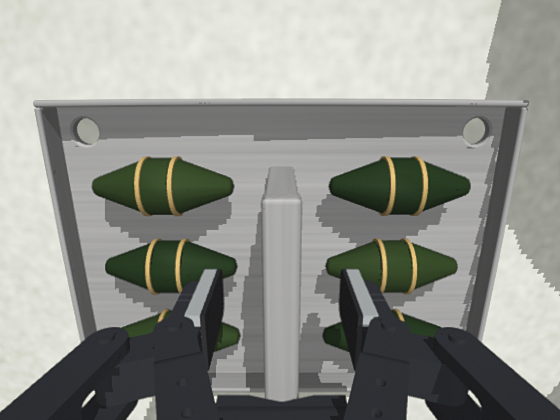

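The bar sits centred between the pads (bar near column 281, pads at 207 and 357). Closing, then lifting a little.

Request:
{"fn": "play_rows", "kwargs": {
  "series": [
    [0, [0, 0, 0], 0],
    [0, [0, 0, 0], 0],
    [0, [0, 0, 0], 0],
    [0, [0, 0, 0], 0],
    [0, [0, 0, 0], 0],
    [0, [0, 0, 0], 0],
    [0, [0, 0, 0], 0],
    [0, [0, 0, 0], 0],
    [0, [0, 0, 0], 0]
  ]
}}

```text
clock: 6.35
eef_pos: [0.4929, 0.3552, 0.1129]
eef_rot: [[1.0, -0.026, 0.001], [-0.026, -1.0, 0.0], [0.001, -0.0, -1.0]]
contact_force: [-0.6, -0.0, 5.4]
grip_width: 0.0129
```

Request:
{"fn": "play_rows", "kwargs": {
  "series": [
    [0, [0, 0, 0.004], 0],
    [0, [0, 0, 0.01], 0],
    [0, [0, 0, 0.02], 0],
    [0, [0, 0, 0.03], 0],
    [0, [0, 0, 0.03], 0],
    [0, [0, 0, 0.03], 0],
    [0, [0, 0, 0.03], 0]
  ]
}}

```text
clock: 7.05
eef_pos: [0.4923, 0.3549, 0.1421]
eef_rot: [[1.0, -0.026, -0.001], [-0.026, -1.0, -0.0], [-0.001, 0.0, -1.0]]
contact_force: [-0.5, -0.7, -4.9]
grip_width: 0.0128
```

Run:
```python
from h import *
s=ctrl.get_state(); print(s["clock"],s["eef_pos"].round(4),s["eef_rot"].round(4).tolist(),s["contact_force"],s["ft_torque"],s["grip_width"])
P=optics.camera_params("wrist");im=optics.snapshot("wrist");cv2.imwrite("pics/f1.png",im)
import pickle; pickle.dump((P,s),open("f1.pkl","wb"))
def z(l,t): return cv2.resize(im[t:t+50,l:l+66],None,fx=6,fy=6,interpolation=cv2.INTER_CUBIC)
cv2.imwrite("pics/f2.png",np.hstack([z(54,105),z(441,105)]))
```

```text
7.05 [0.4923 0.3549 0.1421] [[0.9997, -0.026, -0.0007], [-0.026, -0.9997, -0.0003], [-0.0007, 0.0003, -1.0]] [-0.49572119 -0.65134924 -4.85413749] [-0.00422246  0.00742948  0.01854048] 0.012823865984998671
```

View pics/f1.png

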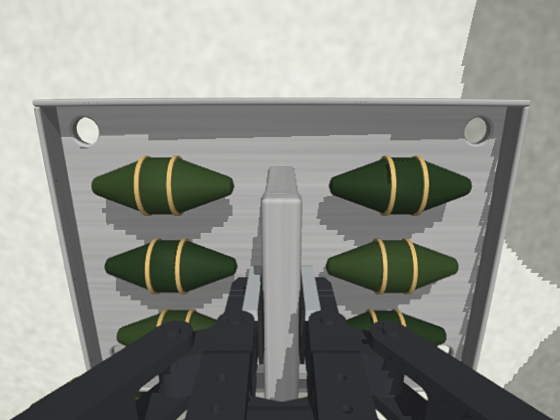

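View pics/f2.png

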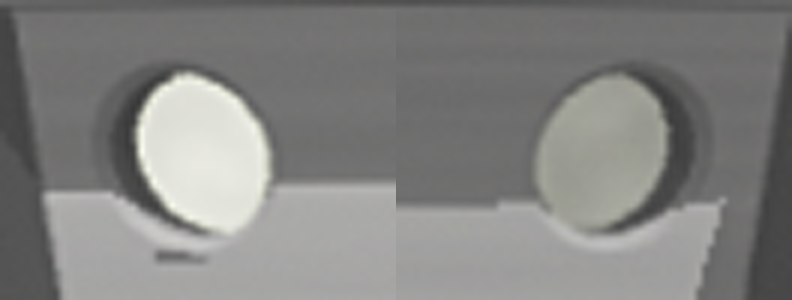

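The tray is held: opening 12.8 mm, about 5 N of load, level. The holes show at (84,130) and (478,130). Lift clear, then carry it over to the steamer.

Request:
{"fn": "play_rows", "kwargs": {
  "series": [
    [0, [0, 0, 0.015], 0],
    [0, [0, 0, 0.04], 0],
    [0, [0, 0, 0.07], 0],
    [0, [0, -0.005, 0.1], 0],
    [0, [0, -0.02, 0.12], 0],
    [0, [0.005, -0.045, 0.13], 0],
    [0, [0.01, -0.075, 0.13], 0],
    [0, [0.015, -0.11, 0.13], 0],
    [0, [0.02, -0.145, 0.13], 0],
    [0, [0.025, -0.18, 0.13], 0]
  ]
}}

```text
clock: 8.1
eef_pos: [0.5176, 0.1737, 0.2734]
eef_rot: [[1.0, -0.026, 0.001], [-0.026, -1.0, 0.0], [0.001, -0.0, -1.0]]
contact_force: [0.6, -0.6, -5.7]
grip_width: 0.0129
```

Request:
{"fn": "play_rows", "kwargs": {
  "series": [
    [0, [0.005, -0.035, 0], -0.005],
    [0, [0.01, -0.07, 0], -0.01],
    [0, [0.015, -0.105, 0], -0.015],
    [0, [0.02, -0.14, 0], -0.02],
    [0, [0.025, -0.175, 0], -0.025],
    [0, [0.03, -0.21, 0], -0.03],
    [0, [0.035, -0.245, 0], -0.035],
    [0, [0.04, -0.28, 0], -0.042],
    [0, [0.045, -0.315, 0], -0.042],
    [0, [0.05, -0.35, 0], -0.042]
  ]
}}

```text
clock: 9.1
eef_pos: [0.5676, -0.1764, 0.2734]
eef_rot: [[0.998, -0.068, 0.001], [-0.068, -0.998, -0.0], [0.001, 0.0, -1.0]]
contact_force: [0.9, 0.4, -5.4]
grip_width: 0.0125
```

Request:
{"fn": "play_rows", "kwargs": {
  "series": [
    [0, [0.002, -0.025, 0], 0],
    [0, [0.004, -0.045, 0], 0],
    [0, [0.004, -0.06, 0], 0],
    [0, [0.004, -0.07, 0], 0],
    [0, [0.004, -0.075, 0], 0],
    [0, [0.004, -0.075, 0], 0],
    [0, [0.004, -0.075, 0], 0],
    [0, [0.004, -0.075, 0], 0],
    [0, [0.004, -0.075, 0], 0],
    [0, [0.004, -0.075, 0], 0]
  ]
}}

```text
clock: 10.1
eef_pos: [0.5717, -0.2496, 0.2724]
eef_rot: [[0.998, -0.067, -0.0], [-0.067, -0.998, 0.0], [-0.0, -0.0, -1.0]]
contact_force: [-0.8, -0.8, -5.2]
grip_width: 0.0126
```

```bash
cat > look.py <<'E'
from h import *
import sys,pickle
n=sys.argv[1]
s=ctrl.get_state(); print(s["clock"],s["eef_pos"].round(4),s["eef_rot"].round(4).tolist(),s["contact_force"].round(2),s["ft_torque"].round(3),s["grip_width"].round(4),s["joints"].round(1))
P=optics.camera_params("wrist");im=optics.snapshot("wrist");cv2.imwrite(f"pics/{n}.png",im)
pickle.dump((P,s),open(f"{n}.pkl","wb"))
def z(l,t): return cv2.resize(im[t:t+50,l:l+66],None,fx=6,fy=6,interpolation=cv2.INTER_CUBIC)
cv2.imwrite(f"pics/{n}_z.png",np.hstack([z(54,105),z(441,105)]))
E
python3 look.py g1
```

```text
Traceback (most recent call last):
  File "look.py", line 4, in <module>
    s=ctrl.get_state(); print(s["clock"],s["eef_pos"].round(4),s["eef_rot"].round(4).tolist(),s["contact_force"].round(2),s["ft_torque"].round(3),s["grip_width"].round(4),s["joints"].round(1))
                                                                                                                                                  ^^^^^^^^^^^^^^^^^^^^^
AttributeError: 'float' object has no attribute 'round'
```

```bash
sed -i 's/s\["grip_width"\].round(4)/round(s["grip_width"],4)/' look.py; python3 look.py g1
```

```text
10.1 [ 0.5717 -0.2496  0.2724] [[0.9977, -0.0674, -0.0], [-0.0674, -0.9977, 0.0001], [-0.0, -0.0001, -1.0]] [-0.82 -0.77 -5.16] [-0.021  0.002 -0.002] 0.0126 [-34.   12.2  94.8   0.   73.  -30.1]
```

View pics/g1.png

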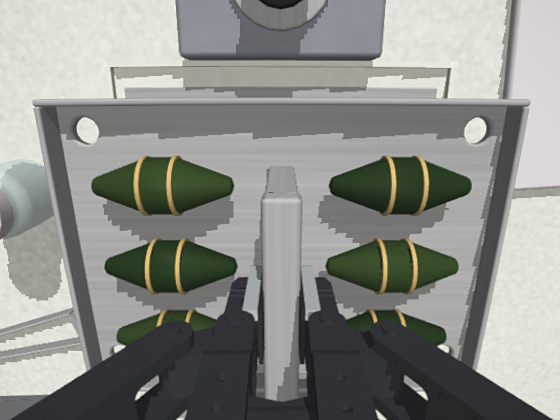

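View pics/g1_z.png

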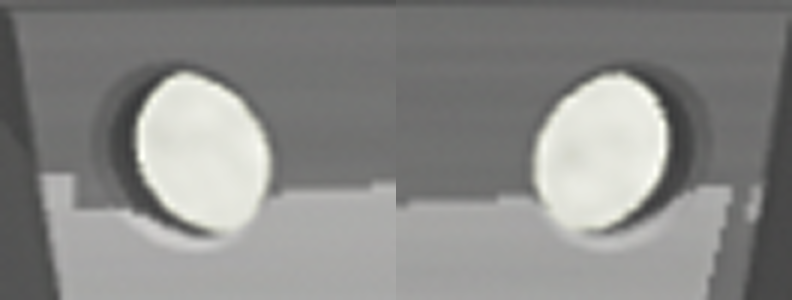

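Pins are hidden behind the floor from this height. Lower to about 4 mm above the pin tips and look through the holes.

Request:
{"fn": "play_rows", "kwargs": {
  "series": [
    [0, [0, 0, -0.01], 0],
    [0, [0, 0, -0.02], 0],
    [0, [0, 0, -0.03], 0],
    [0, [0, 0, -0.036], 0],
    [0, [0, 0, -0.04], 0],
    [0, [0, 0, -0.04], 0],
    [0, [0, 0, -0.04], 0],
    [0, [0, 0, -0.04], 0]
  ]
}}

```text
clock: 10.95
eef_pos: [0.5719, -0.2502, 0.2331]
eef_rot: [[0.998, -0.068, 0.001], [-0.068, -0.998, -0.001], [0.001, 0.001, -1.0]]
contact_force: [0.1, -0.1, -4.5]
grip_width: 0.013
```

```bash
python3 look.py g2
python3 - <<'E'
from h import *
import pickle
P,s=pickle.load(open("g2.pkl","rb"))
t=s["eef_pos"];R=s["eef_rot"]
zu=t[2]-.1129
yaw=np.arctan2(R[1,0],R[0,0]); print(np.degrees(yaw),zu)
ex=np.array([np.cos(yaw),np.sin(yaw),0]);ey=np.array([-ex[1],ex[0],0])
for sx in(-1,1):
  h=np.array([t[0],t[1]-.0008,zu+.005])+sx*.095*ex+.065*ey
  a=-np.radians(3.92); e=np.array([np.cos(a),np.sin(a),0]);f=np.array([-e[1],e[0],0])
  p=np.array([.5715,-.2508,.115])+sx*.095*e+.065*f
  print("hole",proj(P,h),"pin",proj(P,p), "hole-bottom",proj(P,h-[0,0,.005]))
E
```

```text
10.95 [ 0.5719 -0.2502  0.2331] [[0.9977, -0.0679, 0.001], [-0.0679, -0.9977, -0.0007], [0.0011, 0.0006, -1.0]] [ 0.11 -0.1  -4.5 ] [ 0.014 -0.05   0.021] 0.013 [-34.   14.6  96.3  -0.   69.  -30.1]
-3.893171069609922 0.12016199785508971
hole [[ 83.14872786 129.79625257]] pin [[ 92.62955471 127.61867272]] hole-bottom [[ 88.32407557 128.89288121]]
hole [[477.44266794 129.15137047]] pin [[466.57513498 127.17484774]] hole-bottom [[472.29267553 128.2651613 ]]
```

View pics/g2_z.png

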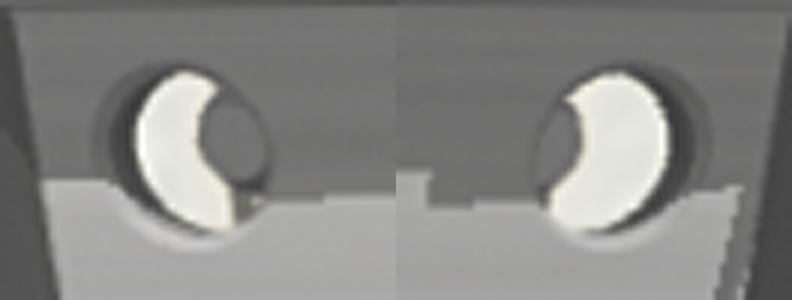

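The pin tips show through both holes, symmetrically: left centre about (94,127), right about (465,127). Holes against prediction say the tray is about 0.5 mm too far in +x; y is fine. Correct x and lower slowly onto the tapers.

Request:
{"fn": "play_rows", "kwargs": {
  "series": [
    [0, [-0.0005, 0, -0.001], 0],
    [0, [-0.0006, 0, -0.003], 0],
    [0, [-0.0006, 0, -0.005], 0],
    [0, [-0.0006, 0, -0.007], 0],
    [0, [-0.0006, 0, -0.009], 0],
    [0, [-0.0006, 0, -0.009], 0],
    [0, [-0.0006, 0, -0.009], 0]
  ]
}}

```text
clock: 11.7
eef_pos: [0.571, -0.25, 0.2233]
eef_rot: [[0.998, -0.068, -0.0], [-0.068, -0.998, 0.0], [-0.0, -0.0, -1.0]]
contact_force: [0.3, -0.6, -4.3]
grip_width: 0.0129
```

```bash
python3 look.py g3
```

```text
11.7 [ 0.571  -0.25    0.2233] [[0.9977, -0.0679, -0.0001], [-0.0679, -0.9977, 0.0001], [-0.0001, -0.0001, -1.0]] [ 0.3  -0.63 -4.32] [-0.02   0.015 -0.012] 0.0129 [-34.1  15.2  96.7   0.   68.1 -30.2]
```

View pics/g3_z.png

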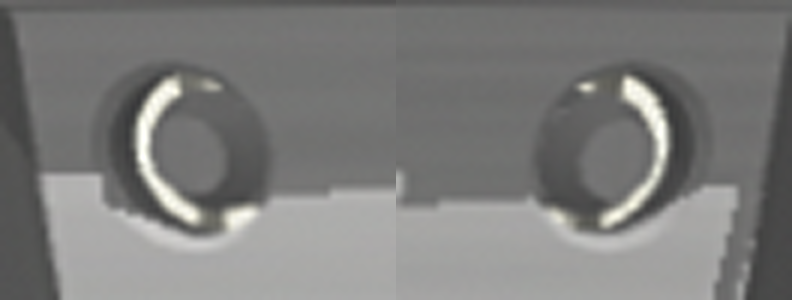

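Tips are concentric in both front holes (within about 0.2 mm) and there is no contact force. Keep lowering to about 2 mm above the shoulders.

Request:
{"fn": "play_rows", "kwargs": {
  "series": [
    [0, [0, 0, -0.002], 0],
    [0, [0, 0, -0.004], 0],
    [0, [0, 0, -0.006], 0],
    [0, [0, 0, -0.008], 0],
    [0, [0, 0, -0.01], 0],
    [0, [0, 0, -0.012], 0],
    [0, [0, 0, -0.012], 0]
  ]
}}

```text
clock: 12.45
eef_pos: [0.5708, -0.2499, 0.2109]
eef_rot: [[0.998, -0.068, -0.001], [-0.068, -0.998, 0.0], [-0.001, -0.0, -1.0]]
contact_force: [0.1, 0.7, -4.1]
grip_width: 0.0128
```

Request:
{"fn": "play_rows", "kwargs": {
  "series": [
    [0, [0, 0, -0.002], 0],
    [0, [0, 0, -0.004], 0],
    [0, [0, 0, -0.006], 0],
    [0, [0, 0, -0.008], 0],
    [0, [0, 0, -0.01], 0],
    [0, [0, 0, -0.011], 0],
    [0, [0, 0, -0.011], 0],
    [0, [0, 0, -0.011], 0]
  ]
}}

```text
clock: 13.25
eef_pos: [0.571, -0.25, 0.2004]
eef_rot: [[0.998, -0.068, 0.0], [-0.068, -0.998, -0.0], [0.0, 0.0, -1.0]]
contact_force: [0.2, -0.3, -4.8]
grip_width: 0.013
```

```bash
python3 look.py g4
```

```text
13.25 [ 0.571  -0.25    0.2004] [[0.9977, -0.068, 0.0001], [-0.068, -0.9977, -0.0001], [0.0001, 0.0001, -1.0]] [ 0.22 -0.31 -4.76] [-0.025 -0.006 -0.037] 0.013 [-34.1  16.8  97.4  -0.   65.8 -30.2]
```

View pics/g4.png

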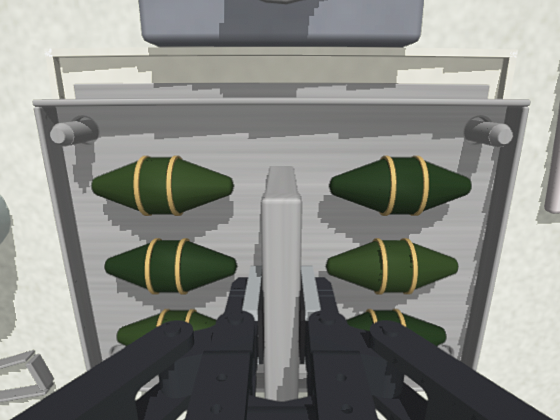

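Both front pins stand well up through the holes (tips at (62,133) and (501,133)), and there is still no contact. Creep the last 2.5 mm.

Request:
{"fn": "play_rows", "kwargs": {
  "series": [
    [0, [0, 0, -0.0005], 0],
    [0, [0, 0, -0.001], 0],
    [0, [0, 0, -0.0015], 0],
    [0, [0, 0, -0.002], 0],
    [0, [0, 0, -0.002], 0],
    [0, [0, 0, -0.002], 0]
  ]
}}

```text
clock: 13.9
eef_pos: [0.571, -0.25, 0.1984]
eef_rot: [[0.998, -0.068, 0.0], [-0.068, -0.998, 0.0], [0.0, -0.0, -1.0]]
contact_force: [-0.2, -0.3, -3.9]
grip_width: 0.0131
```

Request:
{"fn": "play_rows", "kwargs": {
  "series": [
    [0, [0, 0, -0.0003], 0],
    [0, [0, 0, -0.0006], 0],
    [0, [0, 0, -0.0009], 0],
    [0, [0, 0, -0.0009], 0],
    [0, [0, 0, -0.0009], 0]
  ]
}}

```text
clock: 14.4
eef_pos: [0.571, -0.25, 0.1979]
eef_rot: [[0.998, -0.068, -0.0], [-0.068, -0.998, -0.0], [-0.0, 0.0, -1.0]]
contact_force: [-1.4, 2.1, -0.6]
grip_width: 0.0128
```

Request:
{"fn": "play_rows", "kwargs": {
  "series": [
    [0, [0, 0, -0.0003], 0],
    [0, [0, 0, -0.0005], 0],
    [0, [0, 0, -0.0005], 0],
    [0, [0, 0, -0.0005], 0]
  ]
}}

```text
clock: 14.8
eef_pos: [0.5711, -0.25, 0.1979]
eef_rot: [[0.998, -0.068, -0.0], [-0.068, -0.998, -0.0], [-0.0, 0.0, -1.0]]
contact_force: [-4.8, 2.3, 4.3]
grip_width: 0.0131
```

Run:
```python
from h import *
s=ctrl.get_state(); print(s["eef_pos"].round(4),s["contact_force"].round(2),s["ft_torque"].round(3))
for n,b in(("scene",(95,120,275,270)),("side",(245,130,385,245))):
    im=optics.snapshot(n); zoom(im,b,f"pics/h_{n}.png",4)
```

```text
[ 0.5711 -0.25    0.1979] [-4.84  2.29  4.25] [0.376 0.723 0.013]
```

View pics/h_scene.png

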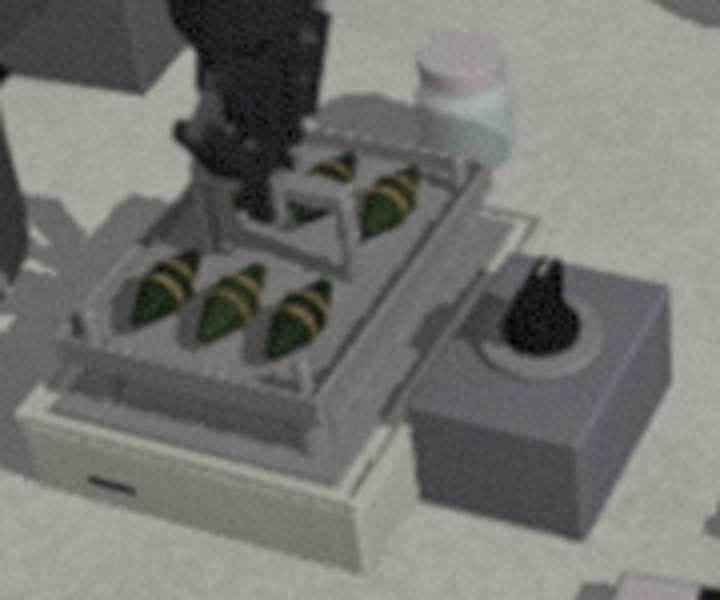

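View pics/h_side.png

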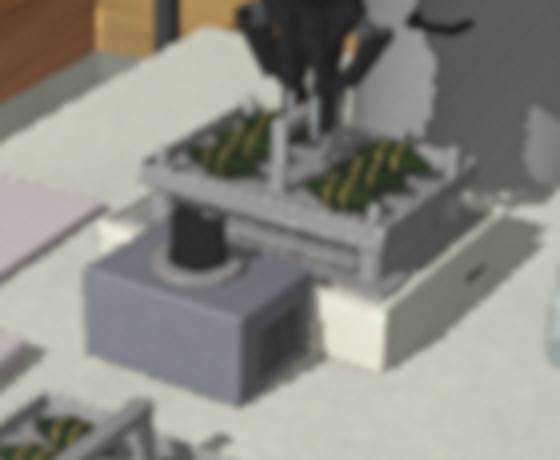

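The tray lies on all posts, level in both pictures, with the load transferred (+4 N). Release and rise straight up.

Request:
{"fn": "play_rows", "kwargs": {
  "series": [
    [0.02, [0, 0, 0.0003], 0],
    [0.03, [0, 0, 0.0003], 0],
    [0.045, [0, 0, 0.0003], 0],
    [0.05, [0, 0, 0.0003], 0],
    [0.05, [0, 0, 0.0003], 0],
    [0.05, [0, 0, 0.0003], 0]
  ]
}}

```text
clock: 15.5
eef_pos: [0.571, -0.25, 0.1973]
eef_rot: [[0.998, -0.068, 0.0], [-0.068, -0.998, -0.0], [0.0, 0.0, -1.0]]
contact_force: [0.3, -0.2, 0.7]
grip_width: 0.0501
```

Request:
{"fn": "play_rows", "kwargs": {
  "series": [
    [0.05, [0, 0, 0.01], 0],
    [0.05, [0, 0, 0.03], 0],
    [0.05, [0, 0, 0.06], 0],
    [0.05, [0, 0, 0.1], 0],
    [0.05, [0, 0.04, 0.12], 0],
    [0.05, [0, 0.08, 0.13], 0],
    [0.05, [0, 0.1, 0.13], 0],
    [0.05, [0, 0.1, 0.13], 0],
    [0.05, [0, 0.1, 0.13], 0],
    [0.05, [0, 0.1, 0.13], 0]
  ]
}}

```text
clock: 16.5
eef_pos: [0.5709, -0.1509, 0.3272]
eef_rot: [[0.998, -0.069, -0.0], [-0.069, -0.998, -0.0], [-0.0, 0.0, -1.0]]
contact_force: [0.3, 0.6, -0.4]
grip_width: 0.0501
```

```bash
python3 look.py k1
python3 - <<'E'
from h import *
for t in("knob","steamer"): print(t,[(round(d["score"],2),d["extent"]) for d in spotter.find_in(t,"wrist")][:3])
E
```

```text
16.5 [ 0.5709 -0.1509  0.3272] [[0.9976, -0.0689, -0.0002], [-0.0689, -0.9976, -0.0002], [-0.0002, 0.0002, -1.0]] [ 0.33  0.59 -0.44] [0.038 0.03  0.074] 0.0501 [-25.8   5.1  96.9  -0.   78.  -21.8]
knob [(0.64, [260.5, 100.2, 320.1, 151.8]), (0.18, [151.7, 59.1, 425.4, 314.4])]
steamer [(0.74, [152.7, 60.8, 425.0, 314.3])]
```

View pics/k1.png

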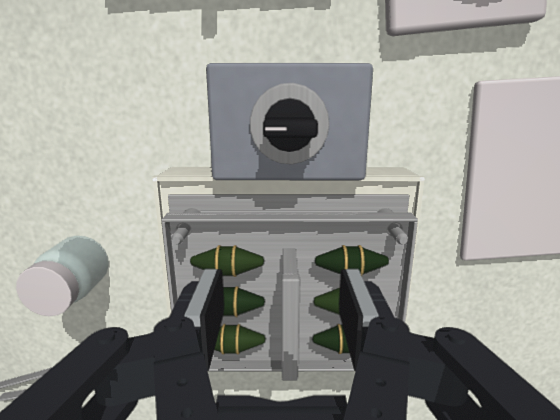

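The tray stays put with its pins up. The knob bar spans (264–318, 120–137) on the pod (207–373, 64–179).

Run:
```python
from h import *
import pickle
P,s=pickle.load(open("k1.pkl","rb"))
im=cv2.imread("pics/k1.png"); zoom(im,(240,75,340,170),"pics/k2.png",6)
print("bar",onz(P,[(264,128.5),(317.5,128.5),(290.5,128.5)],.119).round(4))
c=onz(P,[(207,64),(373,64),(369,179),(211,179)],.075);print("pod",c.round(4),c.mean(0).round(4))
```

```text
bar [[ 0.5623 -0.094   0.119 ]
 [ 0.6021 -0.0968  0.119 ]
 [ 0.582  -0.0954  0.119 ]]
pod [[ 0.5175 -0.0421  0.075 ]
 [ 0.6541 -0.0516  0.075 ]
 [ 0.6507 -0.1485  0.075 ]
 [ 0.5086 -0.1385  0.075 ]] [ 0.5827 -0.0952  0.075 ]
```

View pics/k2.png

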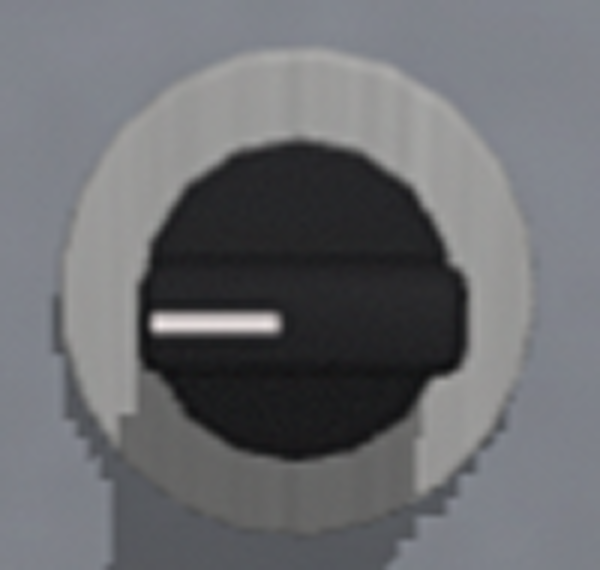

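Knob axis (0.582, -0.0954) agrees with the pod centre (0.5827, -0.0952), and the bar is at about -4°. Turn the jaws 90° above it, then descend.

Request:
{"fn": "play_rows", "kwargs": {
  "series": [
    [0.045, [0.003, 0.014, 0], 0.145],
    [0.045, [0.006, 0.028, 0], 0.29],
    [0.045, [0.009, 0.042, 0], 0.435],
    [0.045, [0.011, 0.0555, 0], 0.58],
    [0.045, [0.011, 0.0555, 0], 0.725],
    [0.045, [0.011, 0.0555, -0.01], 0.87],
    [0.045, [0.011, 0.0555, -0.02], 1.015],
    [0.045, [0.011, 0.0555, -0.03], 1.16],
    [0.045, [0.011, 0.0555, -0.04], 1.305],
    [0.045, [0.011, 0.0555, -0.05], 1.45]
  ]
}}

```text
clock: 17.65
eef_pos: [0.582, -0.0952, 0.2766]
eef_rot: [[0.183, 0.983, -0.0], [0.983, -0.183, 0.0], [-0.0, -0.0, -1.0]]
contact_force: [0.2, -0.9, -1.3]
grip_width: 0.0447
```

Request:
{"fn": "play_rows", "kwargs": {
  "series": [
    [0.045, [0, 0, -0.01], 0.12],
    [0.045, [0, 0, -0.02], 0.12],
    [0.045, [0, 0, -0.03], 0.12],
    [0.045, [0, 0, -0.03], 0.12],
    [0.045, [0, 0, -0.03], 0.12],
    [0.045, [0, 0, -0.03], 0.12]
  ]
}}

```text
clock: 18.25
eef_pos: [0.5823, -0.0946, 0.248]
eef_rot: [[0.069, 0.998, 0.001], [0.998, -0.069, -0.0], [-0.0, 0.001, -1.0]]
contact_force: [0.2, 0.7, -0.3]
grip_width: 0.0449
```

```bash
python3 look.py k3
```

```text
18.25 [ 0.5823 -0.0946  0.248 ] [[0.0694, 0.9976, 0.0011], [0.9976, -0.0694, -0.0004], [-0.0003, 0.0011, -1.0]] [ 0.15  0.67 -0.27] [-0.012  0.013  0.013] 0.0449 [ -20.2    9.3  100.9    0.    69.8 -106.3]
```

View pics/k3.png

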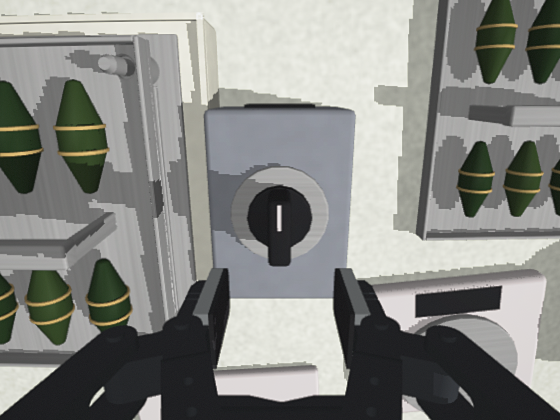

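The bar is vertical in the picture at column 280, midway between the pads, with everything else clear. Descend and grip.

Request:
{"fn": "play_rows", "kwargs": {
  "series": [
    [0.045, [0, -0.0005, -0.02], 0],
    [0.045, [0, -0.0005, -0.04], 0],
    [0.045, [0, -0.0005, -0.055], 0],
    [0.045, [0, -0.0005, -0.068], 0],
    [0.045, [0, -0.0005, -0.076], 0],
    [0.045, [0, -0.0005, -0.082], 0],
    [0.045, [0, -0.0005, -0.082], 0],
    [0.045, [0, -0.0005, -0.082], 0]
  ]
}}

```text
clock: 19.1
eef_pos: [0.5824, -0.0951, 0.1658]
eef_rot: [[0.069, 0.998, 0.001], [0.998, -0.069, -0.0], [-0.0, 0.001, -1.0]]
contact_force: [-0.8, -0.0, 0.8]
grip_width: 0.045
```

Request:
{"fn": "play_rows", "kwargs": {
  "series": [
    [0, [0, 0, 0], 0],
    [0, [0, 0, 0], 0],
    [0, [0, 0, 0], 0],
    [0, [0, 0, 0], 0],
    [0, [0, 0, 0], 0],
    [0, [0, 0, 0], 0],
    [0, [0, 0, 0], 0],
    [0, [0, 0, 0], 0]
  ]
}}

```text
clock: 19.9
eef_pos: [0.5823, -0.0957, 0.1662]
eef_rot: [[0.069, 0.998, 0.001], [0.998, -0.069, -0.001], [-0.001, 0.001, -1.0]]
contact_force: [-2.5, -5.0, 5.6]
grip_width: 0.0124
```

Gripped (12.4 mm). Turn clockwise, which is negative yaw.

Request:
{"fn": "play_rows", "kwargs": {
  "series": [
    [0, [0, 0, 0], -0.06],
    [0, [0, 0, 0], -0.14],
    [0, [0, 0, 0], -0.22],
    [0, [0, 0, 0], -0.3],
    [0, [0, 0, 0], -0.38],
    [0, [0, 0, 0], -0.46],
    [0, [0, 0, 0], -0.54],
    [0, [0, 0, 0], -0.62],
    [0, [0, 0, 0], -0.7],
    [0, [0, 0, 0], -0.7]
  ]
}}

```text
clock: 20.9
eef_pos: [0.5822, -0.0961, 0.1662]
eef_rot: [[0.696, 0.718, 0.0], [0.718, -0.696, -0.003], [-0.002, 0.002, -1.0]]
contact_force: [-3.7, -5.3, 6.9]
grip_width: 0.0129
```

Request:
{"fn": "play_rows", "kwargs": {
  "series": [
    [0, [0, 0, 0], -0.08],
    [0, [0, 0, 0], -0.16],
    [0, [0, 0, 0], -0.24],
    [0, [0, 0, 0], -0.32],
    [0, [0, 0, 0], -0.4],
    [0, [0, 0, 0], -0.46],
    [0, [0, 0, 0], -0.5],
    [0, [0, 0, 0], -0.51],
    [0, [0, 0, 0], -0.51]
  ]
}}

```text
clock: 21.8
eef_pos: [0.582, -0.0962, 0.1662]
eef_rot: [[0.957, 0.29, -0.001], [0.29, -0.957, -0.004], [-0.002, 0.003, -1.0]]
contact_force: [-4.9, -5.7, 6.2]
grip_width: 0.0128
```

```bash
python3 look.py k4
```

```text
21.8 [ 0.582  -0.0962  0.1662] [[0.9571, 0.2897, -0.0006], [0.2897, -0.9571, -0.0036], [-0.0016, 0.0033, -1.0]] [-4.93 -5.67  6.23] [-1.369  0.883  0.313] 0.0128 [-20.3  15.4 103.2  -0.2  61.4 -37.1]
```

View pics/k4.png

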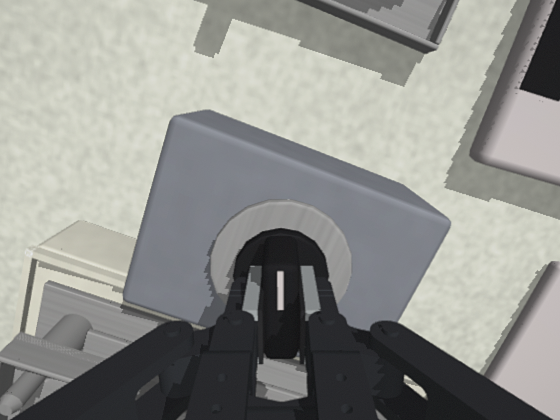

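Turned 69.2° (1.207 rad) with 0.3 N m of reaction against the stop, and the bar stays aligned with the jaws. Release, rise and check.

Request:
{"fn": "play_rows", "kwargs": {
  "series": [
    [0.02, [0, 0, 0], 0],
    [0.03, [0, 0, 0], 0],
    [0.045, [0, 0, 0], 0],
    [0.045, [0, 0, 0], 0],
    [0.045, [0, 0, 0], 0]
  ]
}}

```text
clock: 22.35
eef_pos: [0.5819, -0.0947, 0.1651]
eef_rot: [[0.958, 0.288, -0.0], [0.288, -0.958, 0.0], [-0.0, -0.0, -1.0]]
contact_force: [0.0, -0.2, -0.1]
grip_width: 0.0451
```

Request:
{"fn": "play_rows", "kwargs": {
  "series": [
    [0.045, [0, 0, 0.02], 0],
    [0.045, [0, 0, 0.05], 0],
    [0.045, [0, 0, 0.09], 0],
    [0.045, [0, 0, 0.13], 0],
    [0.045, [0, 0, 0.16], 0],
    [0.045, [0, -0.03, 0.17], -0.1],
    [0.045, [0, -0.06, 0.17], -0.2],
    [0.045, [0, -0.06, 0.17], -0.3],
    [0.045, [0, -0.06, 0.17], -0.36],
    [0.045, [0, -0.06, 0.17], -0.36]
  ]
}}

```text
clock: 23.35
eef_pos: [0.5819, -0.1551, 0.3351]
eef_rot: [[0.998, -0.068, -0.0], [-0.068, -0.998, 0.0], [-0.0, -0.0, -1.0]]
contact_force: [0.2, 0.1, 0.3]
grip_width: 0.0449
```

Request:
{"fn": "play_rows", "kwargs": {
  "series": [
    [0.045, [0, 0, 0], 0],
    [0.045, [0, 0, 0], 0],
    [0.045, [0, 0, 0], 0]
  ]
}}

```text
clock: 23.65
eef_pos: [0.582, -0.1548, 0.3353]
eef_rot: [[0.998, -0.067, 0.0], [-0.067, -0.998, 0.0], [0.0, -0.0, -1.0]]
contact_force: [-0.2, 0.6, 1.1]
grip_width: 0.0448
```

```bash
python3 look.py k5
python3 - <<'E'
from h import *
for n,b in(("scene",(95,120,275,270)),("side",(245,130,385,245))):
    im=optics.snapshot(n); cv2.imwrite(f"pics/l_{n}.png",im); zoom(im,b,f"pics/lz_{n}.png",4)
E
```

```text
23.65 [ 0.582  -0.1548  0.3353] [[0.9977, -0.0671, 0.0], [-0.0671, -0.9977, 0.0], [0.0, -0.0, -1.0]] [-0.2   0.56  1.05] [-0.015 -0.023  0.014] 0.0448 [-25.7   6.3  94.7   0.   79.  -21.8]
```

View pics/k5.png

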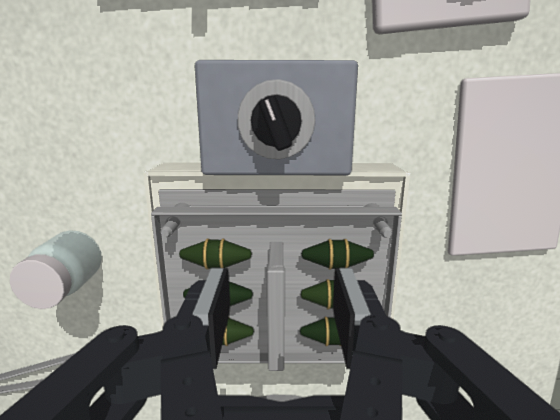

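View pics/lz_scene.png

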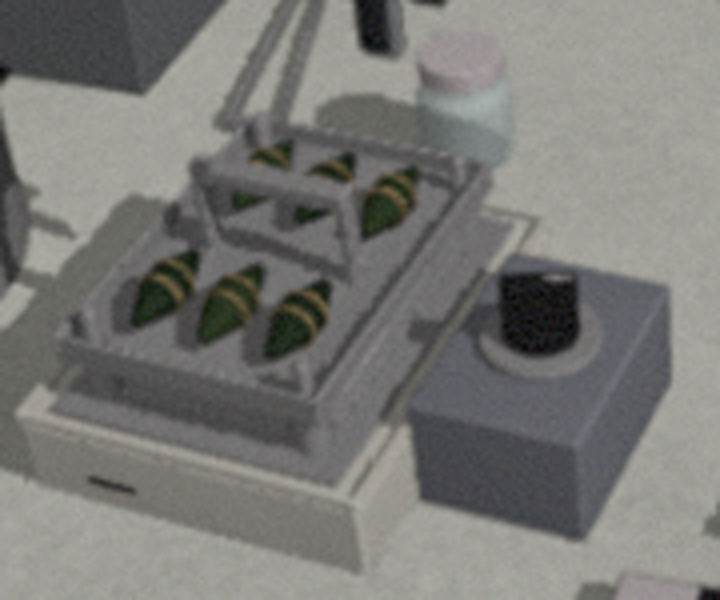

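View pics/lz_side.png

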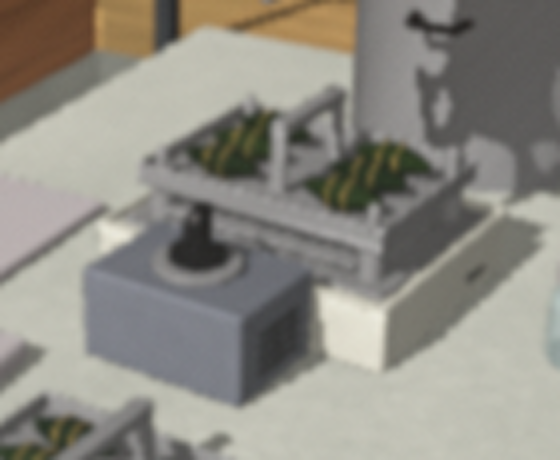

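View pics/l_scene.png

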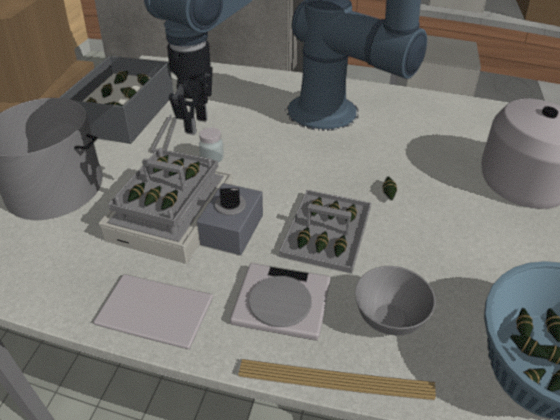

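The pictures show the tray level on the posts with pins up through the holes (wrist view (172,228) and (383,228)). The knob bar runs from (266,98) to (286,148), about 68° clockwise from where it started, so it is at the stop. The other things are where they were. Handing in.

```bash
python3 -c "
from station import ctrl
print(ctrl.job_done())"
```

```text
the job is handed in; nothing more can be done
None
```

The tray with the corner holes is on the steamer as its upper tier, and the knob is turned to its stop. The job is handed in at about 24 s of the 72 s allowed.

- **Placing the tray:** I carried it by the handle and corrected x by about 0.5 mm after looking through the two holes on the knob side. It came down in small steps to a contact of about 4 N, and I released it only once the shoulders carried the load.
- **Turning the knob:** I gripped it by the bar and turned it clockwise 1.207 rad at the wrist, about 0.3 N m against the stop, then let go.
- **Last checks:**
  - The tray lies level in the scene and side views. The two knob-side pins stand clearly through their holes. I did not check the far pair as closely: those show only in the scene and side views.
  - The knob stayed at about 68° after release, which matches the stop.
  - The plain tray and the other things look unmoved.
  - The gripper was clear of everything.
- **Disagreements:** None of the checks failed. The detector was off once: in the scene view it also labelled the tray with the holes as the plain tray or knob in low-ranked hits. I told the trays apart by seeing the holes directly.

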